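# Put two lunch boxes back together

## Task

The washed parts of two small steel lunch boxes lie mixed up on the island: rebuild each box on its own dark-grey chill base. On the square base goes the deep square tier, on that the shallow divided tier, then the square bamboo lid; on the round base goes the round pot, then the round bamboo lid. Turn each part so that its two end lugs drop into the notches below and it sits fully home and level, and leave the lilac lid, the lilac food jar and the yoghurt pot where they stand.

Things in the scene. Friction and masses are not known exactly. Their poses are not given: they have to be found in the camera images.
- base_square: Chill base of the square box: fixed dark-grey plastic plinth 70x70 mm, 8 mm high, with an upright rim 56x56 mm outside, 3 mm thick, top 16 mm above the worktop, recess 8 mm deep. Rim notched 20 mm wide, 8 mm deep on two facing sides (+-x). The deep tier's origin seats 9 mm above this one's. Origin: centre of underside.
- base_round: Chill base of the round box: fixed dark-grey plastic plinth 70 across mm, 8 mm high, with an upright rim 56 across mm outside, 3 mm thick, top 16 mm above the worktop, recess 8 mm deep. Rim notched 20 mm wide, 8 mm deep on two facing sides (+-x). The round pot's origin seats 9 mm above this one's. Origin: centre of underside.
- tier_deep: Deep square tier: open steel box, no divider, 56x56 mm, 50 mm high, 0.15 kg. Lowest 7 mm: foot 46x46 mm, tapering to 40x40 below, 2 end lugs (+-x) 16 wide, 7 high, 9 mm proud. Walls 3 mm; rim notched 20 wide, 8 deep at +-x; next part seats 43 mm above (origins). Grip across 56 mm (y), tips 10 to 25 mm up. Origin: centre of underside, x through the lugs; half-turn symmetric.
- tier_divided: Shallow square tier: open steel box with a divider across, 56x56 mm, 32 mm high, 0.12 kg. Lowest 7 mm: foot 46x46 mm, tapering to 40x40 below, 2 end lugs (+-x) 16 wide, 7 high, 9 mm proud. Walls 3 mm; rim notched 20 wide, 8 deep at +-x; next part seats 25 mm above (origins). Grip across 56 mm (y), tips 9 to 12 mm up. Origin: centre of underside, x through the lugs; half-turn symmetric.
- lid_square: Square lid: bamboo, 56x56 mm, plate 8 mm thick on a black rubber foot; on top a bamboo grip bar 12 mm wide (y), 26 long (x), 15 to 35 mm above the underside; 0.07 kg. Lowest 7 mm: foot 46x46 mm, tapering to 40x40 below, 2 end lugs (+-x) 16 wide, 7 high, 9 mm proud. Grip bar (y), tips 17 to 20 mm up. Origin: centre of underside, x through the lugs; half-turn symmetric.
- pot_round: Round pot: open steel pot, 56 mm across, 40 mm high, 0.12 kg. Lowest 7 mm: foot 46 across mm, tapering to 40 below, 2 end lugs (+-x) 16 wide, 7 high, 9 mm proud. Walls 3 mm; rim notched 20 wide, 8 deep at +-x; next part seats 33 mm above (origins). Grip across 56 mm (y), tips 10 to 20 mm up. Origin: centre of underside, x through the lugs; half-turn symmetric.
- lid_round: Round lid: bamboo, 56 mm across, plate 8 mm thick on a black rubber foot; on top a bamboo grip bar 12 mm wide (y), 26 long (x), 15 to 35 mm above the underside; 0.06 kg. Lowest 7 mm: foot 46 across mm, tapering to 40 below, 2 end lugs (+-x) 16 wide, 7 high, 9 mm proud. Grip bar (y), tips 17 to 20 mm up. Origin: centre of underside, x through the lugs; half-turn symmetric.
- lilac_lid: Bystander: round lilac screw lid, 72 mm across, 27 mm high, lying loose among the lunch-box parts. Origin: centre of its underside.
- lilac_jar: Bystander: open round lilac food jar, 97 mm across, 65 mm high, standing loose to the right of the parts. Origin: centre of its underside.
- yoghurt_pot: Bystander: yoghurt pot, 72 mm across, 71 mm high, standing loose at the right, towards the back. Origin: centre of its underside.

How it is judged:
At the end, for the whole second after the job is handed in: Both stacks stand in the order asked: each part at rest, centred within 6 mm on the part or base below, at its seated height within 3 mm (lugs down in the notches), its lug line within 0.09 rad of that below (either way round), tilted less than 0.06 rad (horizontal distance between tier_deep and base_square below 0.006 m and z of tier_deep in the frame of base_square between 0.006 and 0.012 m and angle between the x axis of tier_deep and the x axis of base_square, either way round below 0.09 rad and angle between each of tier_deep, tier_divided, lid_square, pot_round, lid_round's own z axis and vertical below 0.06 rad and linear speed of each of tier_deep, tier_divided, lid_square, pot_round, lid_round below 0.02 m/s and horizontal distance between tier_divided and tier_deep below 0.006 m and z of tier_divided in the frame of tier_deep between 0.04 and 0.046 m and angle between the x axis of tier_divided and the x axis of tier_deep, either way round below 0.09 rad and horizontal distance between lid_square and tier_divided below 0.006 m and z of lid_square in the frame of tier_divided between 0.022 and 0.028 m and angle between the x axis of lid_square and the x axis of tier_divided, either way round below 0.09 rad and horizontal distance between pot_round and base_round below 0.006 m and z of pot_round in the frame of base_round between 0.006 and 0.012 m and angle between the x axis of pot_round and the x axis of base_round, either way round below 0.09 rad and horizontal distance between lid_round and pot_round below 0.006 m and z of lid_round in the frame of pot_round between 0.03 and 0.036 m and angle between the x axis of lid_round and the x axis of pot_round, either way round below 0.09 rad); the robot touches nothing.
It fails at once if the lilac food jar is pushed more than 25 mm from its place or tipped (distance of lilac_jar from where it was at the start of the episode above 0.025 m or angle between lilac_jar's own z axis and vertical above 0.4 rad).
It fails at once if the lilac screw lid is pushed more than 25 mm from its place or tipped (distance of lilac_lid from where it was at the start of the episode above 0.025 m or angle between lilac_lid's own z axis and vertical above 0.4 rad).
It fails at once if the yoghurt pot is pushed more than 25 mm from its place or tipped (distance of yoghurt_pot from where it was at the start of the episode above 0.025 m or angle between yoghurt_pot's own z axis and vertical above 0.4 rad).
It also fails if it takes over 138 s, if anything falls off the work surface, if the arm or the gripper's body presses on something with over 40 N, if the wrist force passes 120 N, or if a joint passes its speed limit or range.

## Robot

A 6-joint arm with a two-finger parallel gripper is mounted at the origin on the work surface; the furniture and walls round the work are solid. World frame = base frame: x ahead of the robot, y to its left, z up, the work surface at z = 0. Lengths are in m, angles in rad, forces in N, time in s.
With the tool pointing down it reaches from about 0.25 to 0.775 m from the base axis. Payload 4 kg.
Tool frame: the origin (TCP) lies midway between the tips of the shut fingers; the grasp point (between the pads) lies grip_point_offset behind it (grip_point_offset is the distance from the TCP to the grasp point, in m); z points along the fingers, y is the line along which they close (so a half turn about z gives the same grasp; the last joint's range is limited). The gripper opens to 94 mm and grips with 3 to 60 N. Pads are 16 mm wide; open, the fingers measure 119 mm over their backs; the gripper's body (75 mm by 177 mm) begins 78 mm behind the grasp point.
Start: joints at [1.13, 0.087, 1.371, -0, 1.684, -0.103], TCP at [0.182, 0.519, 0.206] pointing down, gripper open.
Joint ranges: [-3.1, 3.1], [-0.76, 2.03], [0.27, 2.55], [-1.08, 4.22], [0.17, 2.65], [-2.57, 2.57]. Speed limits (rad/s): [2.79, 2.79, 3.14, 3.14, 3.14, 3.14].

## Interface

Orientations are given as [roll, pitch, yaw] about the fixed x, y, z axes, in that order (R = Rz(yaw) Ry(pitch) Rx(roll)).
In Python, from bench import * gives the robot as it stands. The module is installed in compiled form; this text tells all that it offers.
- The arm moves only by the tool apply_moves, never from a script. Its argument "commands" is a list of rows, each a list of 7 numbers: the turn, a rotation vector about the world's x, y, z in rad, then the shift along the world's x, y, z in m, then the opening in per cent of the stroke, from 0 (shut) to 100 (fully open). In form: [[ax, ay, az, x, y, z, jaw], ...]. A call has exactly 5 rows; each row is the pose to reach, as a shift and turn from the pose commanded when the call began; what a row does not reach only later rows make up. A row lasts 1/10 s, in which the tool goes at most 50 mm and 8.59 degrees, less where a joint would pass 70% of its speed; a pose out of reach is approached as far as the arm can. A call with a gripper value outside its range is refused whole. The fingers move at their own pace and stop on an object; the grip force is fixed at half the most. Time passes only in rows, so rows that repeat a pose let the fingers close, or fill a call up. It gives the time, the measured TCP pose, the force, the opening and the grip force at its end, in the units of the state.
- get_obs(): the state, without advancing time (a new reading comes with each control period).
- snapshot(name): name is "side" or "top"; returns a dict with "pixels" (384x512x3 uint8, red, green, blue), "vertical_fov" (degrees; the focal length in pixels is half the picture's height over the tangent of half this angle, whatever the lens; pixels are square), "cx", "cy" (the principal point, pixels), "k1" (the pictures are not rectified: a ray, as slopes to the right and down, at radius r is drawn at 1 + k1 r^2 times it, then the intrinsics apply), "rvec" (rotation vector, rad) and "tvec" (3), from world to camera coordinates, as OpenCV has them. Camera axes: x right, y down, z forward; pixel columns grow to the right and rows downward; lengths in m; the calibration is good to about 2 mm. A picture is of the moment at which its call begins. There is no depth.
- close_job(): hands the job in; it is judged then, once.
Trained networks look in the newest picture that a camera, given by its name, has taken for a name from the list of things; names that differ only in an ending like _2 or _b are one class to them, and where a whole thing is asked for, a point or a joint stands for the part that bears it (a point fixed in the world has none). Each returns a list of dicts, best first, with "score" (0 to 1); they miss things now and then, are a little off and sometimes report something else, mostly with a low value. They report only what shows in the picture. A call takes as long as a camera call.
- masks_of(camera, query): "mask" (384x512 bool, what is visible of it) and "extent" ([left, top, right, bottom] in pixels, round what is visible of it).
- place_of(camera, query): "pixel" ([column, row] in pixels: a listed point, or the origin of a listed thing).
The state is a dict: "time": time; "joint_positions": joint angles; "qvel": joint speeds; "joint_torque": joint torques, N m; "tool_pos": TCP position; "ee_rot": TCP orientation; "wrist_force": force on the tool from outside, world axes, zero at the start; "wrist_torque": the same for the moment, N m; "width": finger opening in m; "finger_force": force on a finger pad.
Only numpy, scipy, OpenCV 4.12 (cv2) and the standard library are available. Lean on these libraries where they do the work, as an engineer would, in place of code of your own. Each camera call takes 0.05 s, during which the arm holds its last target. There are 200 camera calls.

## Working session

There is one attempt and no reset: what is moved stays moved. The work goes in short steps, Python scripts to look and compute and a tool call to move; the robot and the scene stay as the last step left them, time stands still between calls to the robot, and variables do not carry over. Pictures are saved under pics/ and viewed, at most 15 in all, crops included, and the job is handed in when it is done.

Besides the shell and the picture viewer there is one more tool, called after "Call:" by a JSON object that holds its "name" and its "arguments". apply_moves: Moves the arm, as the interface text tells. Its arguments: {"type":"object","properties":{"commands":{"type":"array"}},"required":["commands"]}

```bash
mkdir -p pics; cat > h.py <<'E'
from bench import *
import numpy as np, cv2
def ray(s,px):
    h=384; f=h/2/np.tan(np.radians(s["vertical_fov"])/2)
    d=np.array([(px[0]-s["cx"])/f,(px[1]-s["cy"])/f]); u=d.copy()
    for _ in range(20): u=d/(1+s["k1"]*(u@u))
    R=cv2.Rodrigues(np.array(s["rvec"],float))[0]; t=np.array(s["tvec"],float).ravel()
    return -R.T@t, R.T@np.array([u[0],u[1],1.])
def at(s,px,z):
    c,d=ray(s,px); return c+d*(z-c[2])/d[2]
def proj(s,P):
    h=384; f=h/2/np.tan(np.radians(s["vertical_fov"])/2)
    R=cv2.Rodrigues(np.array(s["rvec"],float))[0]; t=np.array(s["tvec"],float).ravel()
    q=np.atleast_2d(P)@R.T+t; u=q[:,:2]/q[:,2:]; r2=(u**2).sum(1,keepdims=True)
    return u*(1+s["k1"]*r2)*f+[s["cx"],s["cy"]]
E
python3 - <<'E'
from h import *
for c in("top","side"):
    s=snapshot(c); im=np.ascontiguousarray(s["pixels"][:,:,::-1]); cv2.imwrite(f"pics/{c}0.png",cv2.resize(im,(800,600),interpolation=cv2.INTER_CUBIC))
    print(c,s["vertical_fov"],s["cx"],s["cy"],s["k1"],ray(s,(256,192)))
    for n in "base_square base_round tier_deep tier_divided lid_square pot_round lid_round lilac_lid lilac_jar yoghurt_pot".split():
        p=place_of(c,n);m=masks_of(c,n)
        print(n,[(np.round(q["pixel"],1).tolist(),round(q["score"],2),np.round(at(s,q["pixel"],0),3).tolist()) for q in p[:2]],[(np.round(q["extent"]).tolist(),round(q["score"],2)) for q in m[:2]])
o=get_obs();print(o)
E
```

```text
top 44.133178336255284 260.22939798223837 195.99157140899365 0.053164453898102704 (array([0.41085927, 0.22028579, 1.04225286]), array([ 0.13109873,  0.01225799, -0.99136957]))
base_square [([287.7, 260.3], 0.79, [0.397, 0.168, 0.0]), ([240.3, 155.0], 0.69, [0.633, 0.266, 0.0])] [([267.0, 240.0, 304.0, 284.0], 0.81), ([280.0, 135.0, 303.0, 169.0], 0.67)]
base_round [([238.9, 249.8], 0.61, [0.422, 0.274, 0.0]), ([173.4, 194.3], 0.2, [0.549, 0.416, 0.0])] [([227.0, 237.0, 259.0, 269.0], 0.94)]
tier_deep [([183.3, 253.5], 0.91, [0.418, 0.396, 0.0]), ([174.7, 193.7], 0.65, [0.55, 0.413, 0.0])] [([162.0, 238.0, 199.0, 271.0], 0.89)]
tier_divided [([229.1, 199.2], 0.71, [0.534, 0.293, 0.0])] [([212.0, 185.0, 243.0, 214.0], 0.97)]
lid_square [([174.4, 195.6], 0.98, [0.546, 0.414, 0.0])] [([159.0, 181.0, 194.0, 210.0], 0.92), ([165.0, 238.0, 198.0, 271.0], 0.57)]
pot_round [([285.5, 197.8], 0.75, [0.534, 0.168, 0.0])] [([274.0, 183.0, 299.0, 214.0], 0.7), ([212.0, 184.0, 245.0, 217.0], 0.48)]
lid_round [([291.8, 149.9], 0.9, [0.641, 0.15, 0.0]), ([180.8, 255.0], 0.35, [0.415, 0.401, 0.0])] [(
[... 1755 characters left out ...]
, 0.93)]
{'time': 2.1, 'joint_positions': array([ 1.12988321e+00,  8.71959912e-02,  1.37068584e+00,  3.83768128e-05,
        1.68362869e+00, -1.03041315e-01]), 'qvel': array([ 0.00065874, -0.00079638,  0.00130175, -0.00093842,  0.00163883,
       -0.00054345]), 'joint_torque': array([-1.91045374e-04, -3.40031183e+01, -3.02591336e+01,  7.17471424e-02,
        2.37596064e-02, -1.09661161e-05]), 'tool_pos': array([0.18228172, 0.51893165, 0.20551527]), 'ee_rot': array([ 3.14150703e+00, -2.94819240e-05,  2.80372517e+00]), 'wrist_force': array([ 0.30978661, -0.89980848, -0.17703935]), 'wrist_torque': array([ 0.03780833,  0.01535816, -0.00194511]), 'finger_force': 0.0, 'width': 0.09400665699712606}
```

View pics/top0.png

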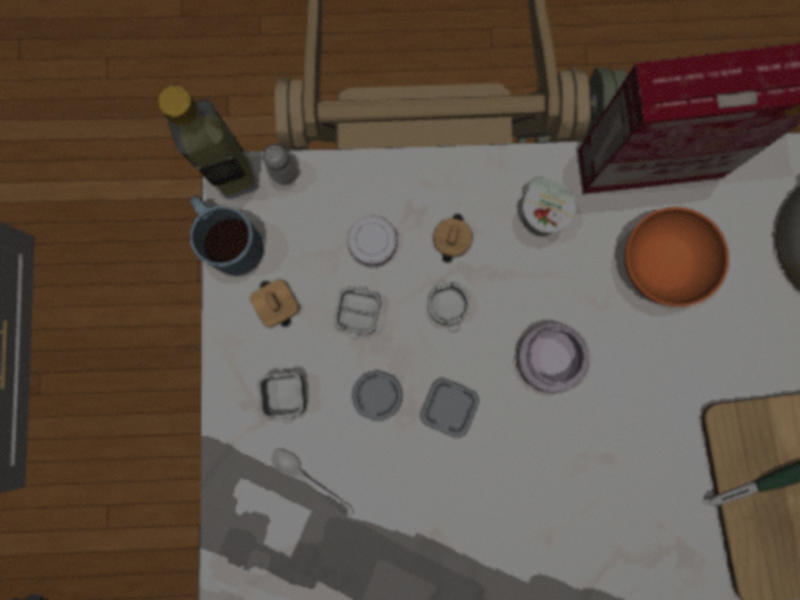

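View pics/side0.png

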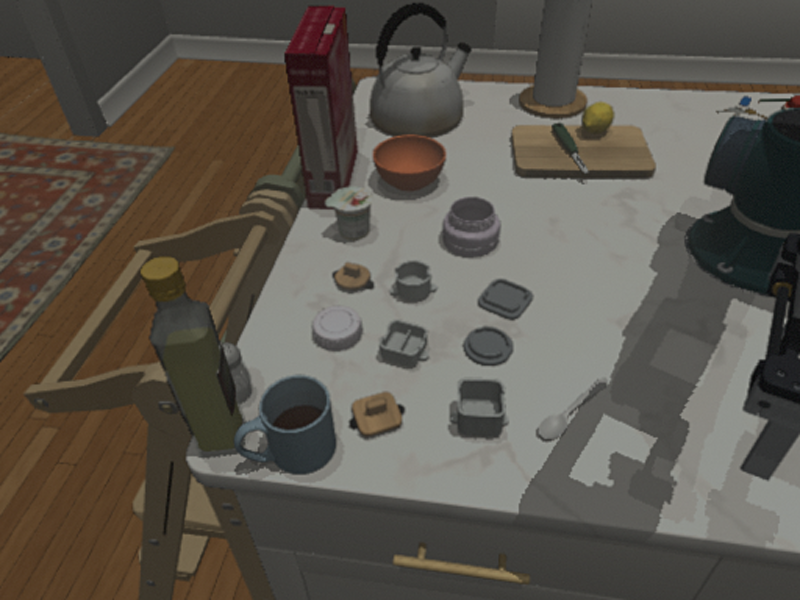

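```bash
cat > fit.py <<'E'
from h import *
from scipy.optimize import minimize
def ring(r,sq,z):
    if sq: return [(a*r,b*r,z) for a in(-1,1) for b in(-1,1)]
    return [(r*np.cos(t),r*np.sin(t),z) for t in np.linspace(0,6.283,33)]
def model(n):
    sq="round" not in n; H=dict(tier_deep=50,tier_divided=32,pot_round=40).get(n,15)
    if "base" in n: return [ring(35,sq,0)+ring(35,sq,8), ring(28,sq,8)+ring(28,sq,16)]
    if n=="lilac": return []
    L=[ring(28,sq,7)+ring(28,sq,H), ring(20,sq,0)+ring(23,sq,7),
       [(x,y,z) for x in(-32,32) for y in(-8,8) for z in(0,7)]]
    if "lid" in n: L.append([(x,y,z) for x in(-13,13) for y in(-6,6) for z in(15,35)])
    return L
K=4
def sil(s,n,p,z0=0):
    c,sn=np.cos(p[2]),np.sin(p[2]); m=np.zeros((384*K,512*K),np.uint8)
    for h in model(n):
        h=np.array(h)/1000; w=np.c_[h[:,0]*c-h[:,1]*sn+p[0],h[:,0]*sn+h[:,1]*c+p[1],h[:,2]+z0]
        q=(proj(s,w)+.5)*K
        cv2.fillConvexPoly(m,cv2.convexHull(np.round(q).astype(np.int32)),1)
    return cv2.resize(m.astype(np.float32),(512,384),interpolation=cv2.INTER_AREA)
def fit(views,n,xy,z0=0,yaws=None):
    def cost(p):
        t=0
        for s,m in views:
            q=sil(s,n,p,z0); t+=1-np.minimum(q,m).sum()/np.maximum(q,m).sum()
        return t
    best=[]
    for y in (np.arange(0,np.pi,np.pi/10) if yaws is None else yaws):
        r=minimize(cost,[*xy,y],method="Nelder-Mead",options=dict(initial_simplex=np.array([[*xy,y],[xy[0]+.006,xy[1],y],[xy[0],xy[1]+.006,y],[*xy,y+.2]]),maxiter=60,xatol=2e-4,fatol=1e-4))
        best.append((r.fun,*r.x))
    best.sort(); return best
E
cat > m1.py <<'E'
from fit import *
S={c:snapshot(c) for c in("top","side")}
G=dict(base_square=(.397,.172),base_round=(.42,.266),tier_deep=(.42,.40),tier_divided=(.536,.291),lid_square=(.546,.414),pot_round=(.534,.170),lid_round=(.639,.153))
F={}
for n,xy in G.items():
    V=[]
    for c in S:
        e0=proj(S[c],[[*xy,.015]])[0]
        ms=[m["mask"] for m in masks_of(c,n)]
        ms=[m for m in ms if np.hypot(*(np.argwhere(m).mean(0)[::-1]-e0))<12]
        if ms: V.append((S[c],ms[0].astype(np.float32)))
    b=fit(V,n,xy); F[n]=b[0][1:]
    print(n,len(V),[np.round(q,3).tolist() for q in b[:4]])
# warp
def warp(z):
    X=np.arange(.69,.36,-.00055); Y=np.arange(.46,.10,-.00055)
    g=np.array([[x,y,z] for x in X for y in Y]); q=proj(S["top"],g).astype(np.float32).reshape(len(X),len(Y),2)
    return cv2.remap(np.ascontiguousarray(S["top"]["pixels"][:,:,::-1]),q[...,0],q[...,1],cv2.INTER_CUBIC)
w=np.clip(warp(.016)*1.6,0,255).astype(np.uint8); cv2.imwrite("pics/warp.png",w)
im=np.ascontiguousarray(S["side"]["pixels"][115:285,190:350,::-1]); cv2.imwrite("pics/sidec.png",np.clip(cv2.resize(im,None,fx=3.5,fy=3.5,interpolation=cv2.INTER_CUBIC)*1.6,0,255).astype(np.uint8))
E
python3 m1.py
```

```text
base_square 2 [[0.233, 0.396, 0.169, 1.136], [0.233, 0.396, 0.169, 2.706], [0.233, 0.396, 0.169, 1.141], [0.233, 0.396, 0.169, 2.712]]
base_round 1 [[0.055, 0.415, 0.27, 1.634], [0.055, 0.415, 0.27, 2.214], [0.055, 0.416, 0.27, 0.961], [0.055, 0.415, 0.27, 0.065]]
tier_deep 2 [[0.156, 0.42, 0.396, 0.092], [0.156, 0.42, 0.396, 3.227], [0.157, 0.419, 0.396, 3.218], [0.158, 0.419, 0.396, 3.213]]
tier_divided 1 [[0.089, 0.536, 0.293, -0.277], [0.091, 0.536, 0.293, 2.885], [0.092, 0.536, 0.293, 2.903], [0.124, 0.536, 0.293, 1.292]]
lid_square 2 [[0.202, 0.55, 0.41, 0.469], [0.202, 0.55, 0.41, 0.467], [0.202, 0.55, 0.41, 0.47], [0.203, 0.55, 0.41, 0.469]]
pot_round 2 [[0.191, 0.54, 0.166, 3.378], [0.191, 0.54, 0.166, 0.235], [0.192, 0.54, 0.166, 0.25], [0.193, 0.54, 0.166, 0.199]]
lid_round 2 [[0.249, 0.637, 0.156, 2.852], [0.25, 0.636, 0.156, -0.299], [0.251, 0.636, 0.156, -0.265], [0.251, 0.636, 0.156, 2.844]]
```

View pics/warp.png

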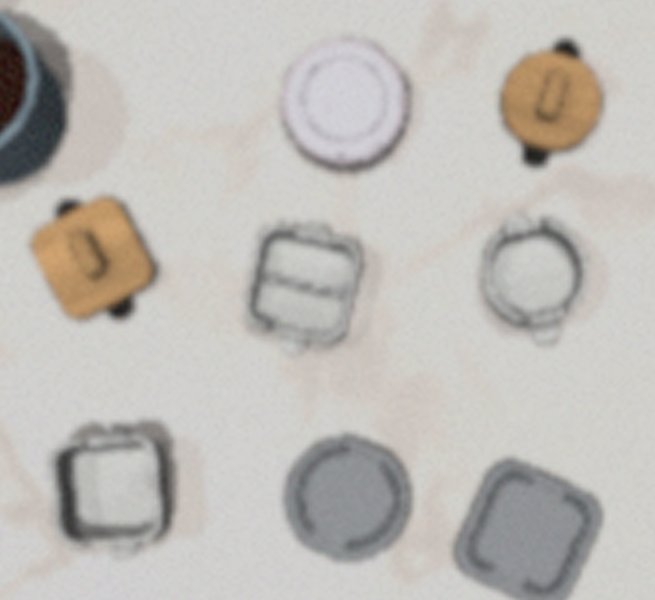

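View pics/sidec.png

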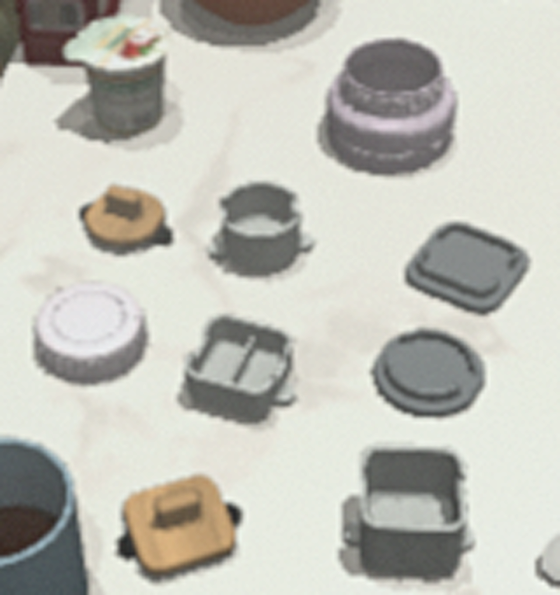

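```bash
cat > m2.py <<'E'
from fit import *
S={c:snapshot(c) for c in("top","side")}
g={c:cv2.cvtColor(S[c]["pixels"],cv2.COLOR_RGB2GRAY) for c in S}
tiles=[]
for n,xy in dict(base_square=(.396,.169),base_round=(.417,.268)).items():
    V=[]
    for c in S:
        box=cv2.dilate((sil(S[c],n,(*xy,0))>0).astype(np.uint8),np.ones((9,9)))>0
        lo=np.percentile(g[c][box],30);hi=np.percentile(g[c][box],97);t=(lo+hi)/2
        m=np.clip((hi-g[c].astype(float))/(hi-lo),0,1)*box; m=(g[c]<t)&box
        V.append((S[c],m.astype(np.float32)))
    for nm,v in (("both",V),("top",V[:1]),("side",V[1:])):
        b=fit(v,n,xy,yaws=[.4,1.14] if "sq" in n else [0]); print(n,nm,np.round(b[0],4),lo,hi)
        if nm=="both": p=b[0][1:]
    def samp(c,P): 
        q=proj(S[c],P).astype(np.float32); return cv2.remap(g[c],q[None,:,:1].reshape(1,-1),q[None,:,1:].reshape(1,-1),cv2.INTER_LINEAR)[0]
    A=np.radians(np.arange(0,360,10))
    for c in S:
        prof=[]
        for r in (24,25.5,27):
            k=r/1000 if "round" in n else r/1000/np.maximum(abs(np.cos(A-p[2])),abs(np.sin(A-p[2])))
            prof.append(samp(c,np.c_[p[0]+k*np.cos(A),p[1]+k*np.sin(A),0*A+.0155]).astype(int))
        print(c,n); print(np.array(prof).tolist())
    for c in S:
        X=np.arange(p[0]+.045,p[0]-.045,-.0003);Y=np.arange(p[1]+.045,p[1]-.045,-.0003)
        q=proj(S[c],np.array([[x,y,.016] for x in X for y in Y])).astype(np.float32).reshape(len(X),len(Y),2)
        t=cv2.remap(g[c],q[...,0],q[...,1],cv2.INTER_CUBIC).astype(float); tiles.append(np.clip((t-20)*255/110,0,255).astype(np.uint8))
cv2.imwrite("pics/bases.png",np.vstack([np.hstack(tiles[:2]),np.hstack(tiles[2:])])[:600,:800])
E
python3 m2.py
```

```text
base_square both [0.1619 0.3968 0.1692 1.1546] 86.0 146.0
base_square top [0.0606 0.3969 0.1699 1.129 ] 86.0 146.0
base_square side [0.0894 0.3968 0.1677 1.1326] 86.0 146.0
top base_square
[[84, 79, 63, 77, 77, 78, 81, 78, 77, 79, 79, 68, 71, 75, 88, 91, 91, 90, 76, 76, 68, 70, 76, 75, 75, 75, 72, 80, 83, 68, 73, 78, 89, 90, 90, 90], [76, 69, 71, 70, 73, 70, 74, 70, 72, 74, 72, 73, 66, 69, 86, 89, 91, 90, 69, 69, 78, 65, 68, 70, 67, 66, 68, 73, 75, 76, 65, 70, 85, 88, 87, 87], [72, 66, 82, 68, 69, 66, 72, 68, 70, 70, 70, 82, 69, 70, 86, 88, 91, 88, 67, 69, 86, 73, 67, 69, 67, 70, 70, 70, 72, 84, 65, 65, 81, 87, 87, 86]]
side base_square
[[77, 65, 68, 87, 84, 81, 82, 83, 82, 83, 83, 74, 84, 84, 86, 87, 87, 84, 80, 73, 76, 64, 60, 58, 60, 59, 56, 60, 62, 88, 64, 60, 66, 80, 85, 85], [73, 71, 62, 76, 76, 75, 76, 75, 76, 76, 74, 63, 78, 83, 85, 86, 84, 76, 72, 73, 98, 80, 72, 72, 71, 69, 72, 69, 72, 115, 81, 62, 62, 81, 84, 83], [75, 78, 73, 64, 66, 67, 68, 66, 68, 69, 66, 59, 68, 78, 86, 86, 81, 66, 63, 78, 118, 101, 92, 90, 91, 84, 89, 86, 93, 133, 99, 77, 73, 82, 85, 84]]
base_round b
[... 371 characters left out ...]
, 74, 86, 89, 91, 90, 75, 69, 70, 70, 68, 69, 71, 70, 75, 74, 71, 64, 68, 72, 85, 88, 86, 86], [73, 68, 69, 69, 72, 69, 71, 70, 73, 70, 69, 69, 70, 73, 86, 88, 90, 88, 71, 69, 70, 70, 70, 69, 69, 68, 71, 71, 69, 65, 69, 74, 85, 88, 87, 87]]
side base_round
[[86, 86, 80, 84, 81, 85, 86, 86, 86, 90, 89, 90, 85, 86, 84, 86, 84, 72, 66, 58, 56, 54, 58, 61, 66, 65, 65, 65, 63, 64, 70, 60, 58, 77, 84, 84], [83, 82, 76, 79, 77, 80, 81, 82, 87, 88, 86, 90, 80, 84, 85, 85, 83, 58, 58, 64, 65, 68, 73, 78, 82, 84, 84, 84, 78, 80, 87, 75, 67, 81, 84, 83], [78, 73, 66, 68, 69, 71, 74, 73, 78, 78, 77, 80, 72, 74, 83, 85, 81, 60, 67, 75, 78, 84, 92, 98, 103, 103, 103, 101, 94, 99, 109, 93, 85, 88, 84, 83]]
```

View pics/bases.png

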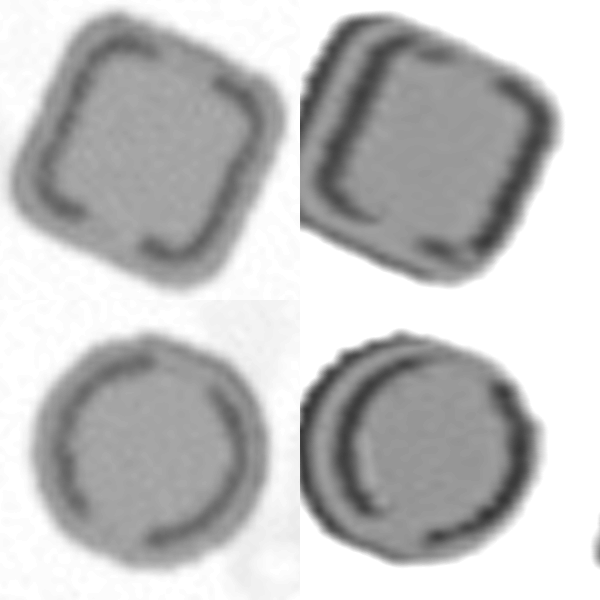

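Top and side views show all parts upright. In the bases crop, both notch lines run at about -0.436 rad: the gaps are at (185,65)/(110,230) on the square base and (187,370)/(112,530) on the round one. Starting with the deep tier.

Call:
{"name": "apply_moves", "arguments": {"commands": [[0, 0, 0.15, 0.048, -0.025, -0.005, 100], [0, 0, 0.3, 0.095, -0.05, -0.015, 100], [0, 0, 0.43, 0.14, -0.075, -0.03, 100], [0, 0, 0.43, 0.182, -0.097, -0.05, 100], [0, 0, 0.43, 0.22, -0.115, -0.07, 100]]}}

```text
time: 3.5
tool_pos: [0.3857, 0.4124, 0.1449]
ee_rot: [3.14, 0.002, -3.049]
wrist_force: [0.5, 0.3, 0.1]
width: 0.0941
finger_force: 0.0
```

Call:
{"name": "apply_moves", "arguments": {"commands": [[0, 0, 0, 0.018, -0.008, -0.016, 100], [0, 0, 0, 0.018, -0.008, -0.016, 100], [0, 0, 0, 0.018, -0.008, -0.016, 100], [0, 0, 0, 0.018, -0.008, -0.016, 100], [0, 0, 0, 0.018, -0.008, -0.016, 100]]}}

```text
time: 4.0
tool_pos: [0.4013, 0.4063, 0.1299]
ee_rot: [3.14, 0.002, -3.047]
wrist_force: [-0.3, 0.3, -0.1]
width: 0.0939
finger_force: 0.0
```

Call:
{"name": "apply_moves", "arguments": {"commands": [[0, 0, 0, 0.019, -0.01, -0.02, 100], [0, 0, 0, 0.019, -0.01, -0.05, 100], [0, 0, 0, 0.019, -0.01, -0.08, 100], [0, 0, 0, 0.019, -0.01, -0.1, 100], [0, 0, 0, 0.019, -0.01, -0.112, 100]]}}

```text
time: 4.5
tool_pos: [0.4195, 0.3953, 0.0152]
ee_rot: [-3.141, -0.002, -3.048]
wrist_force: [0.3, 0.2, -0.3]
width: 0.0943
finger_force: 0.0
```

Call:
{"name": "apply_moves", "arguments": {"commands": [[0, 0, 0, 0, 0, 0, 50], [0, 0, 0, 0, 0, 0, 40], [0, 0, 0, 0, 0, 0, 30], [0, 0, 0, 0, 0, 0, 30], [0, 0, 0, 0, 0, 0, 30]]}}

```text
time: 5.0
tool_pos: [0.4215, 0.3955, 0.0176]
ee_rot: [3.14, 0.002, -3.049]
wrist_force: [0.2, -0.2, -0.3]
width: 0.0575
finger_force: 0.0
```

Call:
{"name": "apply_moves", "arguments": {"commands": [[0, 0, 0, 0, 0, 0, 0], [0, 0, 0, 0, 0, 0, 0], [0, 0, 0, 0, 0, 0, 0], [0, 0, 0, 0, 0, 0.02, 0], [0, 0, 0, 0, 0, 0.06, 0]]}}

```text
time: 5.5
tool_pos: [0.4179, 0.3924, 0.0717]
ee_rot: [-3.135, -0.01, -3.05]
wrist_force: [0.5, 0.1, 0.0]
width: 0.0559
finger_force: 30.0
```

Call:
{"name": "apply_moves", "arguments": {"commands": [[0, 0, 0, 0, 0, 0, 0], [0, 0, -0.13, 0, -0.04, 0.01, 0], [0, 0, -0.26, 0, -0.08, 0.01, 0], [0, 0, -0.39, -0.01, -0.12, 0.01, 0], [0, 0, -0.52, -0.02, -0.165, 0.01, 0]]}}

```text
time: 6.0
tool_pos: [0.3998, 0.2284, 0.0848]
ee_rot: [-3.14, -0.001, 2.709]
wrist_force: [-0.1, -1.2, -1.9]
width: 0.0559
finger_force: 30.0
```

Call:
{"name": "apply_moves", "arguments": {"commands": [[0, 0, 0, 0, -0.03, 0, 0], [0, 0, 0, 0, -0.06, 0, 0], [0, 0, 0, 0, -0.06, 0, 0], [0, 0, 0, 0, -0.06, 0, 0], [0, 0, 0, 0, -0.06, 0, 0]]}}

```text
time: 6.5
tool_pos: [0.4006, 0.1706, 0.0858]
ee_rot: [-3.141, -0.001, 2.714]
wrist_force: [-0.1, 0.0, -1.2]
width: 0.0559
finger_force: 30.0
```

```bash
cat > see.py <<'E'
from fit import *
import sys
# see.py name x y z0 yaw tag
n,x,y,z0,yaw,tag=sys.argv[1],*map(float,sys.argv[2:6]),sys.argv[6]
out=[]
for c in("side","top"):
    s=snapshot(c); e0=proj(s,[[x,y,z0+.02]])[0]
    ms=[m for m in masks_of(c,n) if np.hypot(*(np.argwhere(m["mask"]).mean(0)[::-1]-e0))<15]
    for m in ms[:1]:
        b=fit([(s,m["mask"].astype(np.float32))],n,(x,y),z0,[yaw])[0]; print(c,m["score"],np.round(b,4))
    im=np.ascontiguousarray(s["pixels"][:,:,::-1]); k=sil(s,n,(x,y,yaw),z0)
    cs,_=cv2.findContours((k>.5).astype(np.uint8),cv2.RETR_EXTERNAL,cv2.CHAIN_APPROX_NONE)
    big=cv2.resize(im,None,fx=5,fy=5,interpolation=cv2.INTER_CUBIC); cl=big.copy()
    for q in cs: cv2.polylines(big,[q*5+2],True,(0,0,255),1)
    u,v=int(e0[0]),int(e0[1]); 
    sl=(slice(max(0,v-55)*5,(v+55)*5),slice((u-38)*5,(u+38)*5)); out.append(np.clip(big[sl]*1.6,0,255).astype(np.uint8))
h=min(o.shape[0] for o in out); cv2.imwrite(f"pics/{tag}.png",np.hstack([o[:h] for o in out]))
E
python3 see.py tier_deep .4006 .1706 .068 -.427 deep1
```

```text
side 0.9 [ 0.3341  0.398   0.1685 -0.315 ]
```

View pics/deep1.png

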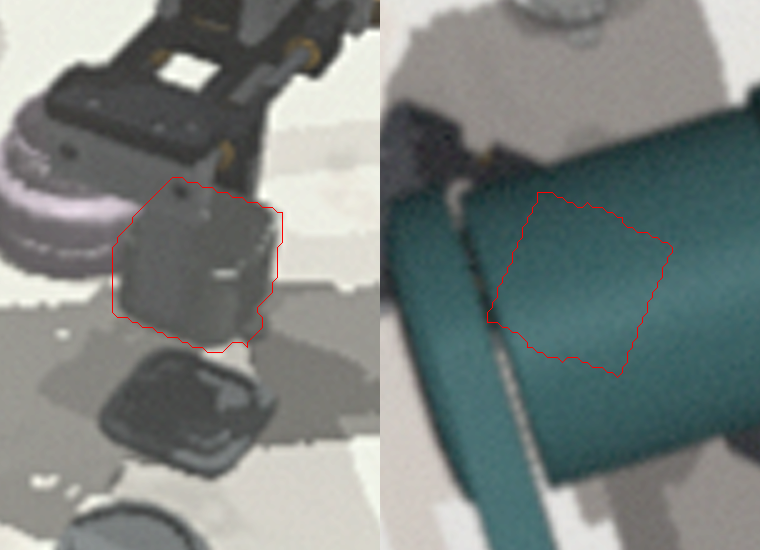

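The side crop shows the deep tier held over the square base, at about (195,260) in the crop, and its outline agrees with the model. Lowering it.

Call:
{"name": "apply_moves", "arguments": {"commands": [[0, 0, -0.01, -0.004, -0.002, -0.01, 0], [0, 0, -0.01, -0.004, -0.002, -0.03, 0], [0, 0, -0.01, -0.004, -0.002, -0.04, 0], [0, 0, -0.01, -0.004, -0.002, -0.046, 0], [0, 0, -0.01, -0.004, -0.002, -0.046, 0]]}}

```text
time: 7.2
tool_pos: [0.396, 0.1679, 0.0393]
ee_rot: [-3.14, -0.002, 2.704]
wrist_force: [-0.4, -0.1, -1.4]
width: 0.0563
finger_force: 30.0
```

Call:
{"name": "apply_moves", "arguments": {"commands": [[0, 0, 0, 0, 0, -0.004, 0], [0, 0, 0, 0, 0, -0.007, 0], [0, 0, 0, 0, 0, -0.01, 0], [0, 0, 0, 0, 0, -0.013, 0], [0, 0, 0, 0, 0, -0.013, 0]]}}

```text
time: 7.7
tool_pos: [0.3966, 0.168, 0.0271]
ee_rot: [-3.141, -0.001, 2.704]
wrist_force: [0.5, -0.6, -1.2]
width: 0.0557
finger_force: 30.0
```

Call:
{"name": "apply_moves", "arguments": {"commands": [[0, 0, 0, 0, 0, -0.002, 0], [0, 0, 0, 0, 0, -0.002, 0], [0, 0, 0, 0, 0, -0.002, 0], [0, 0, 0, 0, 0, -0.002, 75], [0, 0, 0, 0, 0, -0.002, 75]]}}

```text
time: 8.2
tool_pos: [0.3973, 0.1681, 0.0255]
ee_rot: [3.141, 0.001, 2.704]
wrist_force: [0.0, -0.2, -0.3]
width: 0.0684
finger_force: 0.0
```

Call:
{"name": "apply_moves", "arguments": {"commands": [[0, 0, 0, 0, 0, 0, 75], [0, 0, 0, 0, 0, 0, 75], [0, 0, 0, 0, 0, 0.02, 75], [0, 0, 0, 0, 0, 0.06, 75], [0, 0, 0, 0, 0, 0.1, 75]]}}

```text
time: 8.7
tool_pos: [0.3961, 0.1678, 0.1256]
ee_rot: [-3.14, -0.002, 2.704]
wrist_force: [1.0, -0.1, -0.2]
width: 0.0707
finger_force: 0.0
```

Call:
{"name": "apply_moves", "arguments": {"commands": [[0, 0, 0.12, 0.03, 0.027, 0, 100], [0, 0, 0.237, 0.06, 0.054, 0, 100], [0, 0, 0.237, 0.09, 0.081, 0, 100], [0, 0, 0.237, 0.12, 0.108, 0, 100], [0, 0, 0.237, 0.139, 0.125, 0, 100]]}}

```text
time: 9.2
tool_pos: [0.5374, 0.2947, 0.1246]
ee_rot: [3.141, -0.0, 2.942]
wrist_force: [-0.4, -0.1, 0.1]
width: 0.0938
finger_force: 0.0
```

```bash
python3 - <<'E'
from fit import *
print(get_obs()["tool_pos"])
S={c:snapshot(c) for c in("side","top")}
for n,x,y,z0,yaw in (("tier_deep",.397,.169,.009,-.436),("tier_divided",.536,.293,0,-.2)):
  for c in S:
    e0=proj(S[c],[[x,y,z0+.02]])[0]
    ms=[m for m in masks_of(c,n) if np.hypot(*(np.argwhere(m["mask"]).mean(0)[::-1]-e0))<15]
    for m in ms[:1]: print(n,c,m["score"],np.round(fit([(S[c],m["mask"].astype(np.float32))],n,(x,y),z0,[yaw])[0],4))
im=np.ascontiguousarray(S["side"]["pixels"][140:260,220:380,::-1]); im2=np.ascontiguousarray(S["top"]["pixels"][170:290,200:360,::-1])
cv2.imwrite("pics/c2.png",np.clip(cv2.resize(np.hstack([im,im2]),None,fx=2.5,fy=2.5,interpolation=cv2.INTER_CUBIC)*1.6,0,255).astype(np.uint8))
E
```

```text
[0.53743986 0.29474408 0.12461442]
tier_deep side 0.56 [ 0.1167  0.3952  0.166  -0.2223]
tier_divided side 0.98 [ 0.0896  0.5323  0.29   -0.1489]
tier_divided top 0.7 [ 0.5201  0.5265  0.294  -0.2519]
```

View pics/c2.png

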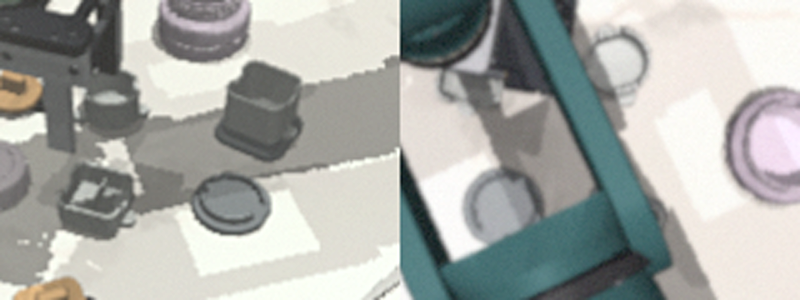

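The crop shows the deep tier standing level on the square base at (265,110), and the divided tier still in place at (97,200).

Call:
{"name": "apply_moves", "arguments": {"commands": [[0, 0, 0.02, -0.002, -0.002, -0.02, 100], [0, 0, 0.02, -0.002, -0.002, -0.05, 100], [0, 0, 0.02, -0.002, -0.002, -0.08, 100], [0, 0, 0.02, -0.002, -0.002, -0.1, 100], [0, 0, 0.02, -0.002, -0.002, -0.114, 100]]}}

```text
time: 10.0
tool_pos: [0.5323, 0.2898, 0.0101]
ee_rot: [-3.14, -0.002, 2.96]
wrist_force: [-0.0, 0.5, 0.1]
width: 0.094
finger_force: 0.0
```

Call:
{"name": "apply_moves", "arguments": {"commands": [[0, 0, 0, 0, 0, 0, 50], [0, 0, 0, 0, 0, 0, 40], [0, 0, 0, 0, 0, 0, 30], [0, 0, 0, 0, 0, 0, 0], [0, 0, 0, 0, 0, 0, 0]]}}

```text
time: 10.5
tool_pos: [0.5346, 0.2915, 0.0127]
ee_rot: [3.14, 0.002, 2.961]
wrist_force: [0.5, 1.2, 1.6]
width: 0.0573
finger_force: 0.7
```

Call:
{"name": "apply_moves", "arguments": {"commands": [[0, 0, 0, 0, 0, 0, 0], [0, 0, 0, 0, 0, 0, 0], [0, 0, 0, 0, 0, 0, 0], [0, 0, 0, 0, 0, 0, 0], [0, 0, 0, 0, 0, 0, 0]]}}

```text
time: 11.0
tool_pos: [0.5347, 0.2917, 0.0127]
ee_rot: [3.14, 0.002, 2.961]
wrist_force: [-0.3, 0.9, 5.7]
width: 0.0556
finger_force: 29.8
```

Call:
{"name": "apply_moves", "arguments": {"commands": [[0, 0, 0, 0, 0, 0.02, 0], [0, 0, 0, 0, 0, 0.05, 0], [0, 0, 0, 0, 0, 0.08, 0], [0, 0, 0, 0, 0, 0.1, 0], [0, 0, 0, 0, 0, 0.115, 0]]}}

```text
time: 11.5
tool_pos: [0.5338, 0.2907, 0.127]
ee_rot: [-3.141, -0.0, 2.961]
wrist_force: [0.2, -0.0, -1.8]
width: 0.0558
finger_force: 29.8
```

Call:
{"name": "apply_moves", "arguments": {"commands": [[0, 0, -0.1, -0.03, -0.027, 0, 0], [0, 0, -0.2, -0.06, -0.054, 0, 0], [0, 0, -0.257, -0.09, -0.081, 0, 0], [0, 0, -0.257, -0.12, -0.107, 0, 0], [0, 0, -0.257, -0.138, -0.124, 0, 0]]}}

```text
time: 12.0
tool_pos: [0.3929, 0.1653, 0.1248]
ee_rot: [-3.138, -0.003, 2.703]
wrist_force: [0.3, -0.0, -1.1]
width: 0.0561
finger_force: 29.8
```

Call:
{"name": "apply_moves", "arguments": {"commands": [[0, 0, 0, 0, 0, -0.02, 0], [0, 0, 0, 0, 0, -0.035, 0], [0, 0, 0, 0, 0, -0.04, 0], [0, 0, 0, 0, 0, -0.04, 0], [0, 0, 0, 0, 0, -0.04, 0]]}}

```text
time: 12.5
tool_pos: [0.3961, 0.1671, 0.0866]
ee_rot: [-3.141, -0.0, 2.704]
wrist_force: [-0.1, 0.0, -1.6]
width: 0.0557
finger_force: 29.8
```

```bash
python3 -c "
from bench import *;o=get_obs();print(o['tool_pos'],o['ee_rot'],o['wrist_force'])"; python3 see.py tier_divided .397 .168 .075 -.437 div1
```

```text
[0.39610531 0.16709538 0.086604  ] [-3.14145836e+00 -6.25941704e-05  2.70388763e+00] [-0.13488591  0.00340823 -1.61707709]
side 0.75 [ 0.406   0.3932  0.1658 -0.443 ]
```

View pics/div1.png

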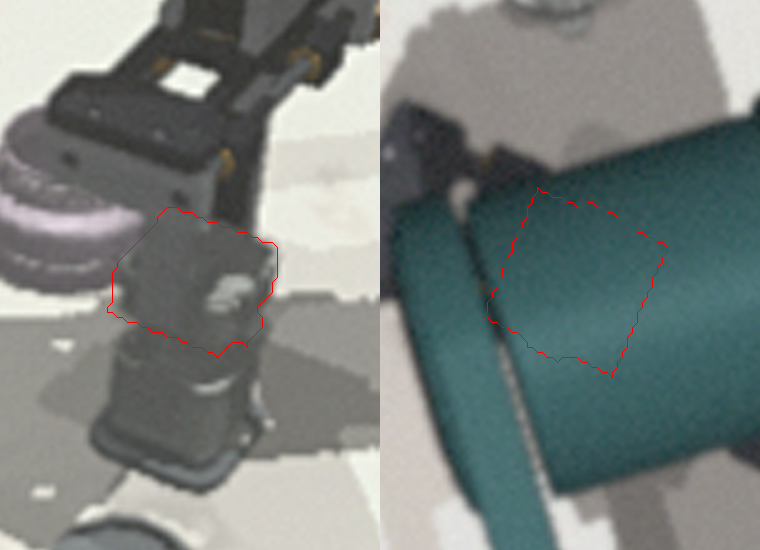

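The crop shows the divided tier held at (195,285), square to the seated deep tier below it. Lowering it.

Call:
{"name": "apply_moves", "arguments": {"commands": [[0, 0, 0, 0.001, 0.001, -0.005, 0], [0, 0, 0, 0.001, 0.001, -0.01, 0], [0, 0, 0, 0.001, 0.001, -0.015, 0], [0, 0, 0, 0.001, 0.001, -0.02, 0], [0, 0, 0, 0.001, 0.001, -0.022, 0]]}}

```text
time: 13.2
tool_pos: [0.3966, 0.1679, 0.0646]
ee_rot: [-3.141, -0.001, 2.704]
wrist_force: [-3.8, -1.7, 9.7]
width: 0.056
finger_force: 29.8
```

Call:
{"name": "apply_moves", "arguments": {"commands": [[0, 0, 0, 0, 0, 0, 0], [0, 0, 0, 0, 0, 0, 0], [0, 0, 0, 0, 0, -0.001, 0], [0, 0, 0, 0, 0, -0.002, 0], [0, 0, 0, 0, 0, -0.002, 0]]}}

```text
time: 13.7
tool_pos: [0.3969, 0.168, 0.0645]
ee_rot: [3.141, 0.0, 2.704]
wrist_force: [-5.6, -1.8, 11.8]
width: 0.056
finger_force: 29.8
```

Call:
{"name": "apply_moves", "arguments": {"commands": [[0, 0, 0, 0, 0, 0, 75], [0, 0, 0, 0, 0, 0, 75], [0, 0, 0, 0, 0, 0, 75], [0, 0, 0, 0, 0, 0.04, 75], [0, 0, 0, 0, 0, 0.08, 75]]}}

```text
time: 14.2
tool_pos: [0.3956, 0.1677, 0.1415]
ee_rot: [-3.139, -0.003, 2.704]
wrist_force: [0.9, -0.3, 0.5]
width: 0.0703
finger_force: 0.0
```

Call:
{"name": "apply_moves", "arguments": {"commands": [[0, 0, 0.14, 0.025, 0.04, 0, 60], [0, 0, 0.28, 0.05, 0.08, 0, 60], [0, 0, 0.42, 0.075, 0.12, 0, 60], [0, 0, 0.56, 0.1, 0.16, 0, 60], [0, 0, 0.7, 0.125, 0.2, 0, 60]]}}

```text
time: 14.7
tool_pos: [0.5227, 0.3697, 0.1416]
ee_rot: [-3.141, -0.0, -2.874]
wrist_force: [1.0, 0.7, 0.6]
width: 0.0567
finger_force: 0.0
```

Call:
{"name": "apply_moves", "arguments": {"commands": [[0, 0, 0.14, 0.028, 0.042, 0, 60], [0, 0, 0.207, 0.028, 0.042, -0.03, 60], [0, 0, 0.207, 0.028, 0.042, -0.06, 60], [0, 0, 0.207, 0.028, 0.042, -0.06, 60], [0, 0, 0.207, 0.028, 0.042, -0.06, 60]]}}

```text
time: 15.2
tool_pos: [0.5494, 0.4097, 0.0814]
ee_rot: [-3.141, -0.002, -2.673]
wrist_force: [0.6, -0.5, 1.6]
width: 0.0564
finger_force: 0.0
```

```bash
python3 see.py lid_square .55 .41 0 .469 lid1
```

```text
side 0.55 [0.1264 0.5502 0.4097 0.4508]
top 0.74 [0.6221 0.5387 0.4094 0.8115]
```

View pics/lid1.png

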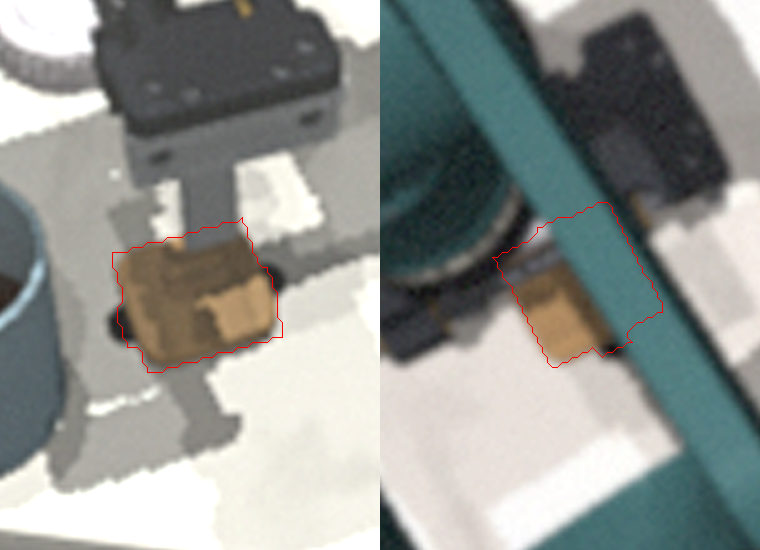

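The lid lies under the gripper, at about (195,295) in the side crop. Model and part agree, so I will grasp the bar.

Call:
{"name": "apply_moves", "arguments": {"commands": [[0, 0, 0, 0, 0, -0.02, 60], [0, 0, 0, 0, 0, -0.04, 60], [0, 0, 0, 0, 0, -0.055, 60], [0, 0, 0, 0, 0, -0.063, 60], [0, 0, 0, 0, 0, -0.063, 30]]}}

```text
time: 15.9
tool_pos: [0.5493, 0.4096, 0.0184]
ee_rot: [-3.142, -0.002, -2.672]
wrist_force: [-0.7, -0.4, -0.7]
width: 0.0513
finger_force: 0.0
```

Call:
{"name": "apply_moves", "arguments": {"commands": [[0, 0, 0, 0, 0, 0, 0], [0, 0, 0, 0, 0, 0, 0], [0, 0, 0, 0, 0, 0, 0], [0, 0, 0, 0, 0, 0, 0], [0, 0, 0, 0, 0, 0, 0]]}}

```text
time: 16.4
tool_pos: [0.5501, 0.4101, 0.0199]
ee_rot: [3.142, 0.001, -2.672]
wrist_force: [0.5, -0.5, 2.7]
width: 0.0116
finger_force: 10.0
```

Call:
{"name": "apply_moves", "arguments": {"commands": [[0, 0, 0, 0, 0, 0, 0], [0, 0, 0, 0, 0, 0, 0], [0, 0, 0, 0, 0, 0, 0], [0, 0, 0, 0, 0, 0, 0], [0, 0, 0, 0, 0, 0, 0]]}}

```text
time: 16.9
tool_pos: [0.5501, 0.4102, 0.0199]
ee_rot: [3.141, 0.001, -2.672]
wrist_force: [0.2, 0.4, 2.7]
width: 0.0116
finger_force: 30.0
```

Call:
{"name": "apply_moves", "arguments": {"commands": [[0, 0, 0, 0, 0, 0.02, 0], [0, 0, 0, 0, 0, 0.05, 0], [0, 0, 0, 0, 0, 0.09, 0], [0, 0, 0, 0, 0, 0.12, 0], [0, 0, 0, 0, 0, 0.13, 0]]}}

```text
time: 17.4
tool_pos: [0.5513, 0.411, 0.1537]
ee_rot: [3.141, 0.007, -2.672]
wrist_force: [0.4, 0.3, -0.4]
width: 0.0119
finger_force: 30.0
```

Call:
{"name": "apply_moves", "arguments": {"commands": [[0, 0, -0.14, -0.025, -0.04, 0, 0], [0, 0, -0.28, -0.05, -0.08, 0, 0], [0, 0, -0.42, -0.075, -0.12, 0, 0], [0, 0, -0.56, -0.1, -0.16, 0, 0], [0, 0, -0.7, -0.125, -0.2, 0, 0]]}}

```text
time: 17.9
tool_pos: [0.4227, 0.2083, 0.1472]
ee_rot: [-3.14, -0.003, 2.905]
wrist_force: [0.7, -0.8, 0.3]
width: 0.0112
finger_force: 30.0
```

Call:
{"name": "apply_moves", "arguments": {"commands": [[0, 0, -0.14, -0.028, -0.042, 0, 0], [0, 0, -0.207, -0.028, -0.042, -0.01, 0], [0, 0, -0.207, -0.028, -0.042, -0.025, 0], [0, 0, -0.207, -0.028, -0.042, -0.033, 0], [0, 0, -0.207, -0.028, -0.042, -0.033, 0]]}}

```text
time: 18.4
tool_pos: [0.3952, 0.1676, 0.1139]
ee_rot: [-3.138, -0.004, 2.704]
wrist_force: [0.1, -0.2, -1.6]
width: 0.0117
finger_force: 30.0
```

```bash
python3 -c "
from bench import *;o=get_obs();print(o['tool_pos'],o['ee_rot'],o['wrist_force'])"; python3 see.py lid_square .397 .168 .097 -.437 lid2
```

```text
[0.39524863 0.16759392 0.11388564] [-3.13828415 -0.00395597  2.70391244] [ 0.06376234 -0.17988431 -1.59836476]
side 0.61 [ 0.2645  0.3941  0.1689 -0.5051]
```

View pics/lid2.png

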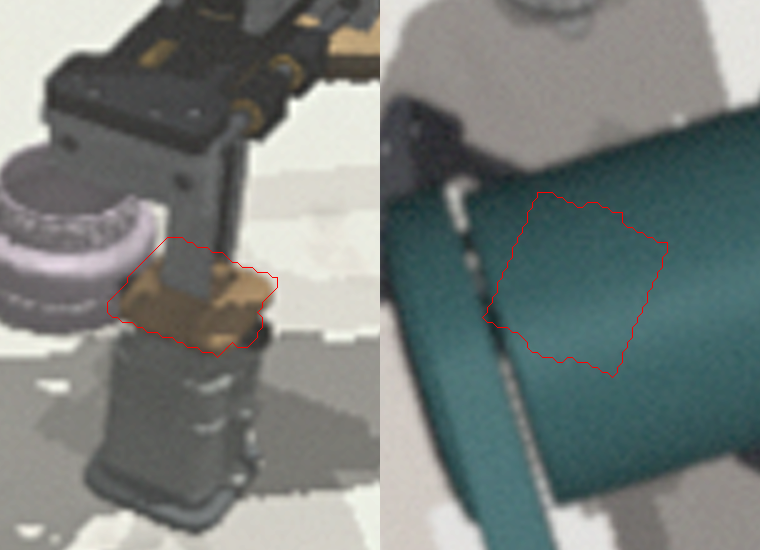

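The lid is held over the stack at (195,305), with the two tiers nested level below it. Lowering it.

Call:
{"name": "apply_moves", "arguments": {"commands": [[0, 0, 0, 0.001, 0, -0.004, 0], [0, 0, 0, 0.001, 0, -0.008, 0], [0, 0, 0, 0.001, 0, -0.012, 0], [0, 0, 0, 0.001, 0, -0.015, 0], [0, 0, 0, 0.001, 0, -0.018, 0]]}}

```text
time: 19.1
tool_pos: [0.3978, 0.168, 0.0981]
ee_rot: [-3.141, -0.0, 2.704]
wrist_force: [0.3, 0.0, -1.0]
width: 0.0118
finger_force: 30.0
```

Call:
{"name": "apply_moves", "arguments": {"commands": [[0, 0, 0, 0, 0, 0, 0], [0, 0, 0, 0, 0, 0, 0], [0, 0, 0, 0, 0, -0.001, 0], [0, 0, 0, 0, 0, -0.002, 0], [0, 0, 0, 0, 0, -0.002, 0]]}}

```text
time: 19.6
tool_pos: [0.398, 0.1682, 0.0968]
ee_rot: [3.141, 0.0, 2.704]
wrist_force: [-0.7, 0.5, 1.6]
width: 0.0116
finger_force: 30.0
```

Call:
{"name": "apply_moves", "arguments": {"commands": [[0, 0, 0, 0, 0, 0, 50], [0, 0, 0, 0, 0, 0, 50], [0, 0, 0, 0, 0, 0, 50], [0, 0, 0, 0, 0, 0.03, 50], [0, 0, 0, 0, 0, 0.06, 50]]}}

```text
time: 20.1
tool_pos: [0.397, 0.1678, 0.1561]
ee_rot: [-3.14, -0.002, 2.704]
wrist_force: [0.3, 0.1, -0.0]
width: 0.0461
finger_force: 0.0
```

Call:
{"name": "apply_moves", "arguments": {"commands": [[0, 0, 0.14, 0.03, 0, 0, 100], [0, 0, 0.28, 0.06, 0, 0, 100], [0, 0, 0.42, 0.09, 0, 0, 100], [0, 0, 0.56, 0.12, 0, 0, 100], [0, 0, 0.678, 0.141, -0.002, 0, 100]]}}

```text
time: 20.6
tool_pos: [0.5405, 0.166, 0.156]
ee_rot: [3.142, -0.0, -2.896]
wrist_force: [-0.7, -0.1, -0.3]
width: 0.0833
finger_force: 0.0
```

Call:
{"name": "apply_moves", "arguments": {"commands": [[0, 0, 0, 0, 0, -0.04, 100], [0, 0, 0, 0, 0, -0.075, 100], [0, 0, 0, 0, 0, -0.075, 100], [0, 0, 0, 0, 0, -0.075, 100], [0, 0, 0, 0, 0, -0.075, 100]]}}

```text
time: 21.1
tool_pos: [0.5404, 0.1664, 0.084]
ee_rot: [-3.141, 0.004, -2.901]
wrist_force: [-0.0, 0.4, 0.5]
width: 0.0942
finger_force: 0.0
```

```bash
python3 see.py pot_round .539 .166 0 .24 pot1
```

```text
side 0.63 [0.1719 0.5376 0.1644 0.2724]
top 0.63 [0.7887 0.5304 0.1645 0.152 ]
```

View pics/pot1.png

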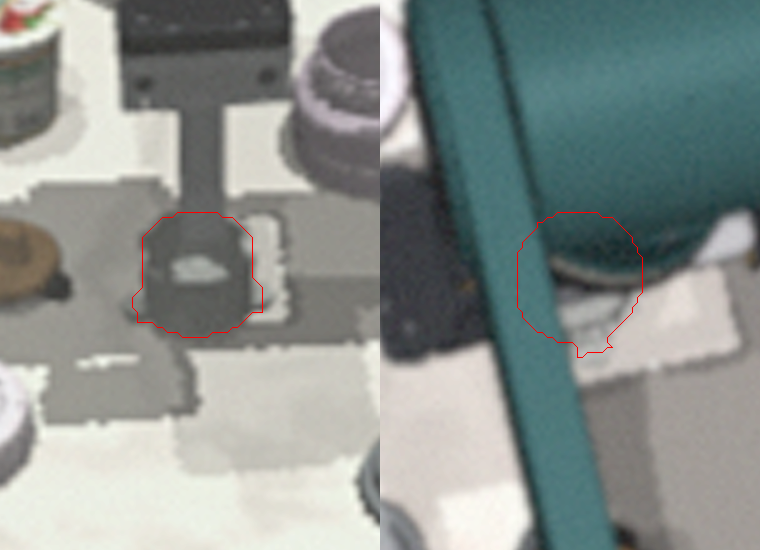

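The pot sits under the open fingers at (197,275) and matches the outline. Grasping it.

Call:
{"name": "apply_moves", "arguments": {"commands": [[0, 0, 0, -0.001, -0.001, -0.02, 100], [0, 0, 0, -0.001, -0.001, -0.045, 100], [0, 0, 0, -0.001, -0.001, -0.06, 100], [0, 0, 0, -0.001, -0.001, -0.068, 100], [0, 0, 0, -0.001, -0.001, -0.068, 60]]}}

```text
time: 21.8
tool_pos: [0.5373, 0.165, 0.0125]
ee_rot: [3.141, -0.002, -2.901]
wrist_force: [-0.1, -0.2, 1.1]
width: 0.0886
finger_force: 0.0
```

Call:
{"name": "apply_moves", "arguments": {"commands": [[0, 0, 0, 0, 0, 0, 50], [0, 0, 0, 0, 0, 0, 40], [0, 0, 0, 0, 0, 0, 0], [0, 0, 0, 0, 0, 0, 0], [0, 0, 0, 0, 0, 0, 0]]}}

```text
time: 22.3
tool_pos: [0.5384, 0.1654, 0.0142]
ee_rot: [3.141, 0.001, -2.901]
wrist_force: [0.3, -0.4, 2.2]
width: 0.0558
finger_force: 30.0
```

Call:
{"name": "apply_moves", "arguments": {"commands": [[0, 0, 0, 0, 0, 0, 0], [0, 0, 0, 0, 0, 0, 0], [0, 0, 0, 0, 0, 0, 0], [0, 0, 0, 0, 0, 0, 0], [0, 0, 0, 0, 0, 0, 0]]}}

```text
time: 22.8
tool_pos: [0.5384, 0.1654, 0.0142]
ee_rot: [3.141, 0.001, -2.901]
wrist_force: [-1.3, 1.3, 4.7]
width: 0.0557
finger_force: 30.0
```

Call:
{"name": "apply_moves", "arguments": {"commands": [[0, 0, 0, 0, 0, 0.02, 0], [0, 0, 0, 0, 0, 0.05, 0], [0, 0, 0, 0, 0, 0.09, 0], [0, 0, 0, 0, 0, 0.12, 0], [0, 0, 0, 0, 0, 0.125, 0]]}}

```text
time: 23.3
tool_pos: [0.54, 0.1651, 0.1421]
ee_rot: [-3.141, 0.007, -2.902]
wrist_force: [1.2, 0.4, -0.7]
width: 0.0555
finger_force: 30.0
```

Call:
{"name": "apply_moves", "arguments": {"commands": [[0, 0, -0.14, -0.024, 0.021, 0, 0], [0, 0, -0.28, -0.048, 0.042, 0, 0], [0, 0, -0.42, -0.073, 0.062, 0, 0], [0, 0, -0.56, -0.097, 0.083, 0, 0], [0, 0, -0.677, -0.121, 0.104, 0, 0]]}}

```text
time: 23.8
tool_pos: [0.4147, 0.2687, 0.1353]
ee_rot: [-3.138, -0.003, 2.699]
wrist_force: [0.6, -0.5, -1.0]
width: 0.0556
finger_force: 30.0
```

Call:
{"name": "apply_moves", "arguments": {"commands": [[0, 0, 0, 0, 0, -0.04, 0], [0, 0, 0, 0, 0, -0.075, 0], [0, 0, 0, 0, 0, -0.085, 0], [0, 0, 0, 0, 0, -0.085, 0], [0, 0, 0, 0, 0, -0.085, 0]]}}

```text
time: 24.3
tool_pos: [0.4175, 0.269, 0.0538]
ee_rot: [3.141, 0.0, 2.704]
wrist_force: [-0.4, 0.3, -1.5]
width: 0.0555
finger_force: 30.0
```

```bash
python3 -c "
import bench
from bench import *;o=get_obs();print(o['tool_pos'],o['ee_rot'],o['wrist_force']);print([k for k in dir(bench) if k[0]!='_'],globals().get('grip_point_offset'))"; python3 see.py pot_round .417 .269 .040 -.437 pot2
```

```text
[0.41748335 0.26899836 0.0538458 ] [3.14129267e+00 3.60805086e-04 2.70433483e+00] [-0.35749743  0.31348093 -1.53302984]
['IKError', 'close_job', 'get_obs', 'grip_point_offset', 'masks_of', 'place_of', 'snapshot'] 0.0188
side 0.9 [ 0.4621  0.4169  0.2675 -0.541 ]
```

View pics/pot2.png

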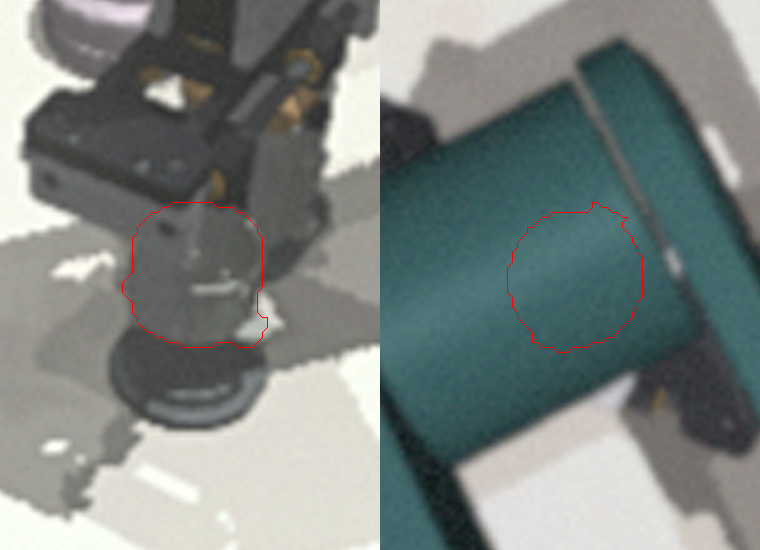

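The pot is held over the round base, centred at (195,275). The grip-point offset puts the gripper body about 8 mm above the finished stack. Lowering it.

Call:
{"name": "apply_moves", "arguments": {"commands": [[0, 0, 0, 0, 0, -0.01, 0], [0, 0, 0, 0, 0, -0.018, 0], [0, 0, 0, 0, 0, -0.023, 0], [0, 0, 0, 0, 0, -0.027, 0], [0, 0, 0, 0, 0, -0.03, 0]]}}

```text
time: 25.0
tool_pos: [0.4166, 0.2689, 0.0232]
ee_rot: [-3.141, -0.001, 2.705]
wrist_force: [-5.5, -3.7, 14.6]
width: 0.0557
finger_force: 30.0
```

Call:
{"name": "apply_moves", "arguments": {"commands": [[0, 0, 0, 0, 0, 0, 0], [0, 0, 0, 0, 0, 0, 0], [0, 0, 0, 0, 0, 0, 0], [0, 0, 0, 0, 0, -0.001, 0], [0, 0, 0, 0, 0, -0.001, 0]]}}

```text
time: 25.5
tool_pos: [0.4171, 0.2692, 0.0232]
ee_rot: [3.141, 0.0, 2.705]
wrist_force: [-2.2, -0.1, 3.0]
width: 0.0561
finger_force: 30.0
```

Call:
{"name": "apply_moves", "arguments": {"commands": [[0, 0, 0, 0, 0, 0, 75], [0, 0, 0, 0, 0, 0, 75], [0, 0, 0, 0, 0, 0, 75], [0, 0, 0, 0, 0, 0.04, 75], [0, 0, 0, 0, 0, 0.08, 75]]}}

```text
time: 26.0
tool_pos: [0.4156, 0.2684, 0.1016]
ee_rot: [-3.138, -0.003, 2.705]
wrist_force: [0.6, 0.5, 0.5]
width: 0.0707
finger_force: 0.0
```

Call:
{"name": "apply_moves", "arguments": {"commands": [[0, 0, 0, 0, 0, 0.04, 60], [0, 0, 0.04, 0.04, -0.021, 0.05, 60], [0, 0, 0.08, 0.08, -0.041, 0.05, 60], [0, 0, 0.12, 0.12, -0.062, 0.05, 60], [0, 0, 0.147, 0.16, -0.083, 0.05, 60]]}}

```text
time: 26.5
tool_pos: [0.5784, 0.1853, 0.1525]
ee_rot: [3.141, 0.0, 2.853]
wrist_force: [-0.1, 1.7, 0.1]
width: 0.0562
finger_force: 0.0
```

Call:
{"name": "apply_moves", "arguments": {"commands": [[0, 0, 0, 0.03, -0.015, -0.01, 60], [0, 0, 0, 0.059, -0.03, -0.03, 60], [0, 0, 0, 0.059, -0.03, -0.06, 60], [0, 0, 0, 0.059, -0.03, -0.07, 60], [0, 0, 0, 0.059, -0.03, -0.07, 60]]}}

```text
time: 27.0
tool_pos: [0.634, 0.1559, 0.0795]
ee_rot: [-3.139, -0.005, 2.852]
wrist_force: [-0.4, 0.2, 0.5]
width: 0.056
finger_force: 0.0
```

```bash
python3 -c "
from bench import *;o=get_obs();print(o['tool_pos'],o['ee_rot'])"; python3 see.py lid_round .6365 .156 0 -.29 lidr1
```

```text
[0.63402307 0.15594391 0.07948465] [-3.13937385 -0.00536059  2.85187394]
side 0.88 [ 0.1093  0.6358  0.154  -0.2586]
```

View pics/lidr1.png

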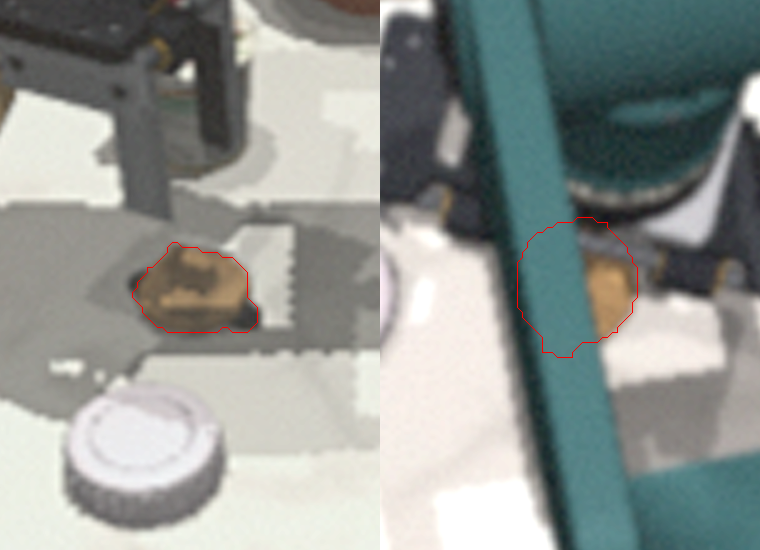

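The round lid matches its outline at (195,290) in the side crop. Grasping it.

Call:
{"name": "apply_moves", "arguments": {"commands": [[0, 0, 0, 0, 0, -0.02, 60], [0, 0, 0, 0, 0, -0.04, 60], [0, 0, 0, 0, 0, -0.055, 60], [0, 0, 0, 0, 0, -0.062, 60], [0, 0, 0, 0, 0, -0.062, 30]]}}

```text
time: 27.7
tool_pos: [0.6353, 0.1561, 0.0198]
ee_rot: [-3.141, -0.001, 2.852]
wrist_force: [0.1, 0.1, -0.5]
width: 0.0516
finger_force: 0.0
```

Call:
{"name": "apply_moves", "arguments": {"commands": [[0, 0, 0, 0, 0, 0, 0], [0, 0, 0, 0, 0, 0, 0], [0, 0, 0, 0, 0, 0, 0], [0, 0, 0, 0, 0, 0, 0], [0, 0, 0, 0, 0, 0, 0]]}}

```text
time: 28.2
tool_pos: [0.6361, 0.1561, 0.0208]
ee_rot: [3.141, 0.001, 2.852]
wrist_force: [0.1, 1.2, 1.6]
width: 0.0118
finger_force: 7.1
```

Call:
{"name": "apply_moves", "arguments": {"commands": [[0, 0, 0, 0, 0, 0, 0], [0, 0, 0, 0, 0, 0, 0], [0, 0, 0, 0, 0, 0, 0], [0, 0, 0, 0, 0, 0, 0], [0, 0, 0, 0, 0, 0, 0]]}}

```text
time: 28.7
tool_pos: [0.6361, 0.1561, 0.0208]
ee_rot: [3.141, 0.001, 2.852]
wrist_force: [-0.4, 0.3, 2.6]
width: 0.0116
finger_force: 30.0
```

Call:
{"name": "apply_moves", "arguments": {"commands": [[0, 0, 0, 0, 0, 0.02, 0], [0, 0, 0, 0, 0, 0.05, 0], [0, 0, 0, 0, 0, 0.09, 0], [0, 0, 0, 0, 0, 0.12, 0], [0, 0, 0, 0, 0, 0.13, 0]]}}

```text
time: 29.2
tool_pos: [0.6376, 0.1563, 0.1547]
ee_rot: [3.139, 0.006, 2.852]
wrist_force: [0.3, -0.5, -0.2]
width: 0.0114
finger_force: 30.0
```

Call:
{"name": "apply_moves", "arguments": {"commands": [[0, 0, -0.04, -0.04, 0.021, 0, 0], [0, 0, -0.08, -0.08, 0.041, 0, 0], [0, 0, -0.12, -0.12, 0.062, 0, 0], [0, 0, -0.147, -0.16, 0.083, 0, 0], [0, 0, -0.147, -0.195, 0.101, 0, 0]]}}

```text
time: 29.7
tool_pos: [0.438, 0.2574, 0.1483]
ee_rot: [-3.139, -0.003, 2.705]
wrist_force: [0.5, -0.7, 0.6]
width: 0.0116
finger_force: 30.0
```

Call:
{"name": "apply_moves", "arguments": {"commands": [[0, 0, 0, -0.024, 0.012, -0.02, 0], [0, 0, 0, -0.024, 0.012, -0.05, 0], [0, 0, 0, -0.024, 0.012, -0.068, 0], [0, 0, 0, -0.024, 0.012, -0.068, 0], [0, 0, 0, -0.024, 0.012, -0.068, 0]]}}

```text
time: 30.2
tool_pos: [0.4163, 0.2687, 0.0814]
ee_rot: [-3.14, -0.002, 2.705]
wrist_force: [-0.0, -0.8, -0.6]
width: 0.0116
finger_force: 30.0
```

```bash
python3 -c "
from bench import *;o=get_obs();print(o['tool_pos'],o['ee_rot'],o['wrist_force'])"; python3 see.py lid_round .417 .269 .062 -.437 lidr2
```

```text
[0.41627241 0.26869874 0.08141565] [-3.13975565e+00 -1.54594684e-03  2.70477056e+00] [-0.00782025 -0.80909126 -0.56516544]
side 0.94 [ 0.2746  0.4152  0.2682 -0.3945]
```

View pics/lidr2.png

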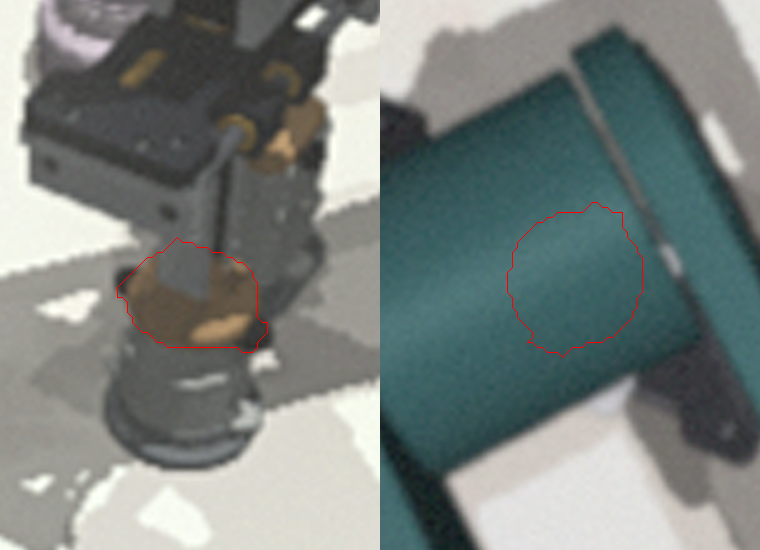

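The round lid hangs over the seated pot at (195,300) with its lugs in line with the pot's notches. Lowering it.

Call:
{"name": "apply_moves", "arguments": {"commands": [[0, 0, 0, 0, 0, -0.006, 0], [0, 0, 0, 0, 0, -0.01, 0], [0, 0, 0, 0, 0, -0.014, 0], [0, 0, 0, 0, 0, -0.018, 0], [0, 0, 0, 0, 0, -0.019, 0]]}}

```text
time: 30.9
tool_pos: [0.4165, 0.2688, 0.0628]
ee_rot: [-3.14, -0.001, 2.705]
wrist_force: [-0.1, -0.6, 1.8]
width: 0.0119
finger_force: 30.0
```

Call:
{"name": "apply_moves", "arguments": {"commands": [[0, 0, 0, 0, 0, 0, 0], [0, 0, 0, 0, 0, 0, 0], [0, 0, 0, 0, 0, -0.001, 0], [0, 0, 0, 0, 0, -0.002, 0], [0, 0, 0, 0, 0, -0.002, 0]]}}

```text
time: 31.4
tool_pos: [0.4172, 0.2692, 0.0627]
ee_rot: [3.141, 0.001, 2.705]
wrist_force: [-2.5, -0.8, 4.0]
width: 0.0118
finger_force: 30.0
```

Call:
{"name": "apply_moves", "arguments": {"commands": [[0, 0, 0, 0, 0, 0, 50], [0, 0, 0, 0, 0, 0, 50], [0, 0, 0, 0, 0, 0, 50], [0, 0, 0, 0, 0, 0.04, 50], [0, 0, 0, 0, 0, 0.08, 50]]}}

```text
time: 31.9
tool_pos: [0.4156, 0.2684, 0.1404]
ee_rot: [-3.138, -0.003, 2.705]
wrist_force: [0.6, -0.0, 1.0]
width: 0.0463
finger_force: 0.0
```

Call:
{"name": "apply_moves", "arguments": {"commands": [[0, 0, 0, 0, 0, 0.05, 50], [0, 0, 0, -0.03, 0.04, 0.08, 50], [0, 0, 0, -0.06, 0.08, 0.08, 50], [0, 0, 0, -0.1, 0.11, 0.08, 50], [0, 0, 0, -0.14, 0.14, 0.08, 50]]}}

```text
time: 32.4
tool_pos: [0.2814, 0.4061, 0.2216]
ee_rot: [3.141, 0.0, 2.704]
wrist_force: [0.9, 0.7, -0.5]
width: 0.0469
finger_force: 0.0
```

Call:
{"name": "apply_moves", "arguments": {"commands": [[0, 0, 0, -0.03, 0.03, 0, 50], [0, 0, 0, -0.06, 0.06, 0, 50], [0, 0, 0, -0.09, 0.09, 0, 50], [0, 0, 0, -0.1, 0.1, 0, 50], [0, 0, 0, -0.1, 0.1, 0, 50]]}}

```text
time: 32.9
tool_pos: [0.1812, 0.5056, 0.2208]
ee_rot: [-3.141, 0.0, 2.708]
wrist_force: [0.4, -0.6, 0.4]
width: 0.047
finger_force: 0.0
```

```bash
python3 - <<'E'
from fit import *
out=[]
for c,r in (("side",(110,250,240,370)),("top",(165,305,210,340))):
    s=snapshot(c); big=cv2.resize(np.ascontiguousarray(s["pixels"][:,:,::-1]),None,fx=3,fy=3,interpolation=cv2.INTER_CUBIC)
    for n,x,y,z0 in (("lid_square",.397,.168,.077),("lid_round",.417,.269,.042)):
        ms=masks_of(c,n)
        e0=proj(s,[[x,y,z0+.015]])[0]; ms=[m for m in ms if np.hypot(*(np.argwhere(m["mask"]).mean(0)[::-1]-e0))<12]
        if ms: print(c,n,np.round(fit([(s,ms[0]["mask"].astype(np.float32))],n,(x,y),z0,[-.437])[0],4))
    out.append(big[r[0]*3:r[1]*3,r[2]*3:r[3]*3])
cv2.imwrite("pics/end.png",np.clip(np.hstack(out)*1.6,0,255).astype(np.uint8)); print(get_obs()["tool_pos"])
E
```

```text
side lid_square [ 0.0994  0.3964  0.1668 -0.378 ]
side lid_round [ 0.1218  0.4178  0.2659 -0.3319]
top lid_square [ 0.0984  0.3967  0.1684 -0.4098]
top lid_round [ 0.0698  0.416   0.2695 -0.435 ]
[0.18377466 0.5039991  0.22162038]
```

View pics/end.png

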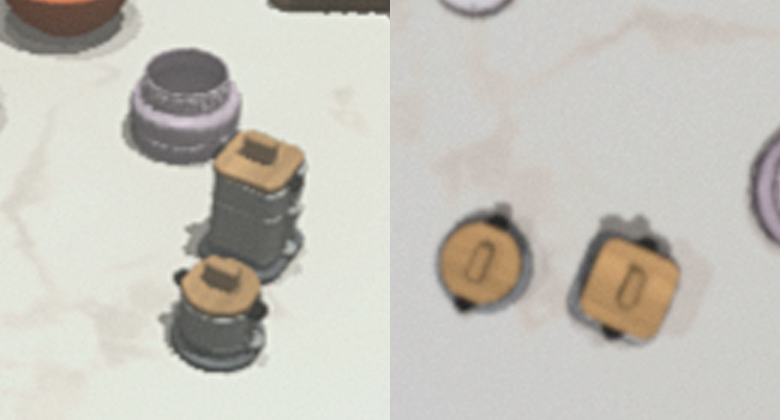

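Both stacks stand level with the lids home and centred: the square one at (255,200) and the round one at (220,310) in the side crop. The gripper is clear, so I am handing in.

```bash
python3 -c "
from bench import *;print(close_job())"
```

```text
the job is handed in; nothing more can be done
None
```

Both lunch boxes are rebuilt on their bases, look seated and level in the last pictures, and were handed in at about 33 s of the 138 s; no verdict was returned.

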